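# Switch the monitor over and lock the selector

## Robot

A 6-joint arm with a two-finger parallel gripper is mounted at the origin on the work surface; the furniture and walls round the work are solid. World frame = base frame: x ahead of the robot, y to its left, z up, the work surface at z = 0. Lengths are in m, angles in rad, forces in N, time in s.
With the tool pointing down it reaches from about 0.35 to 0.85 m from the base axis. Payload 8.1 kg.
Tool frame: the origin (TCP) lies between the finger pads; the fingertips stand 11 mm ahead of it and the grasp point (between the pads) lies 8 mm behind it (tips_ahead is the z of the fingertips in the tool frame, in m); z points along the fingers, y is the line along which they close (so a half turn about z gives the same grasp; the last joint's range is limited). The gripper opens to 93 mm and grips with 3 to 60 N. Pads are 15 mm wide; open, the fingers measure 128 mm over their backs; the gripper's body (75 mm by 188 mm) begins 65 mm behind the grasp point.
Start: joints at [-0.085, 0.13, 1.488, -0, 1.523, -0.085], TCP at [0.6, 0, 0.23] pointing down, gripper open.
Joint ranges: [-2.96, 2.96], [-0.89, 2.26], [0.02, 2.5], [-1.34, 4.48], [0, 2.73], [-2.66, 2.66]. Speed limits (rad/s): [2.39, 2.39, 2.79, 3.14, 3.14, 3.14].

## Interface

Orientations are given as a rotation vector (axis times angle).
In Python, from plant import read_state, read_camera, close_job, tips_ahead gives the robot as it stands. The module is installed in compiled form; this text tells all that it offers.
- The arm moves only by the tool move_arm, never from a script. Its argument "plan" is a list of rows, each a list of 7 numbers: the turn, a rotation vector about the tool's x, y, z in units of 6 degrees (1.0 is 6 degrees), then the shift along the tool's x, y, z in units of 25 mm (1.0 is 25 mm), then the finger opening in mm, from 0 to 93. A call has exactly 10 rows; each row shifts and turns the commanded pose from where the row before left it, along the tool's axes as they then stand; what a row does not reach is not made up. A row lasts 1/10 s, in which the tool goes at most 50 mm and 8.59 degrees, less where a joint would pass 70% of its speed; a pose out of reach is approached as far as the arm can. A call is refused whole if a number of a shift passes 1 or a number of a turn 1, either way. A call with a gripper value outside its range is refused whole. The fingers move at their own pace and stop on an object; "force" is the grip in N (left out, the last holds). Time passes only in rows, so rows that do not move let the fingers close, or fill a call up. It gives the time, the measured TCP pose, the force, the opening and the grip force at its end, in the units of the state.
- read_state(): the state, without advancing time (a new reading comes with each control period).
- read_camera(name): name is "scene" or "side" or "wrist"; returns a dict with "frame" (420x560x3 uint8, red, green, blue), "z_map" (420x560 float32, m along the optical axis (not along the pixel's ray), 0 where there is no reading), "fx", "fy", "cx", "cy" (pixels), "rvec" (rotation vector, rad) and "tvec" (3), from world to camera coordinates, as OpenCV has them. Camera axes: x right, y down, z forward; pixel columns grow to the right and rows downward; lengths in m; the calibration is good to about 2 mm. A picture is of the moment at which its call begins.
- close_job(): hands the job in; it is judged then, once.
The state is a dict: "t": time; "q": joint angles; "dq": joint speeds; "joint_torque": joint torques, N m; "tool_pos": TCP position; "orientation": TCP orientation; "force": force on the tool from outside, world axes, zero at the start; "wrist_torque": the same for the moment, N m; "opening": finger opening in m; "gripper_force": force on a finger pad.
Only numpy, scipy, OpenCV 4.12 (cv2) and the standard library are available. Lean on these libraries where they do the work, as an engineer would, in place of code of your own. Each camera call takes 0.05 s, during which the arm holds its last target. There are 200 camera calls.

## Task

Turn the dial of the monitor switch box by its bar handle, the shorter way round, to the lock, and find by feel the place where the sprung lock plunger drops into the notch of the dial's rim; the pointer shows that place only roughly. Then press the plunger down until it is fully home on its collar, never harder than a firm finger would (about 25 N), and leave the other things on the desk where they are.

Things in the scene. Friction and masses are not known exactly. Their poses are not given: they have to be found in the camera images.
- switch_box: grey box, 190 (x) x 226 (y) x 36 mm, fixed to the desk; origin under its centre, on the dial's axis, z up. Two aluminium bridge arms, 26 mm wide, tops 71 mm above the desk, reach in over the dial's rim from left and right, 103 degrees to either side of the box's +x, from posts 90 to 104 mm out to 63 mm from the axis. One carries the lock, the other a flat blank plug; which varies
- handle (a point): point on the dial's axis in the bar handle, 96 mm above the desk. The handle is an upright black bar 62 mm long, 14 mm thick, from 59 to 109 mm above the desk, its length along the pointer, so it is gripped across its 14 mm. It turns a black dial, 168 mm across, about the vertical through the box's origin, endlessly either way, against 0.25 N m of friction; the dial stays where it is left
- pointer_tip (a point): tip of the flat aluminium pointer on the dial, fixed to the handle, 62 mm from the axis, 47 mm above the desk. The dial's raised rim (68 to 84 mm from the axis, top 58 mm above the desk) has a single V notch, 24 mm wide at the top and 11 mm at the bottom. The handle and pointer have slipped on the dial: the notch lies up to 12 degrees to either side of where the pointer points
- plunger: the lock's upright pin, 8 mm across with a round end, under a black cap 22 mm across, 10 mm thick. A light spring (1 to 2 N) lets it ride on the rim; above the notch it drops 3 to 6 mm, and turning on then takes more torque (0.5 N m or more; too hard a turn lifts it out). Pushed on down it wedges the dial into line (up to about 12 N), meets a hard stop and stays. Over solid rim it is blocked
- cap_top (a point): centre of the top of the plunger's cap, 104 mm above the desk while it rides on the rim
- collar_top (a point): centre of the top of the fixed steel collar (26 mm across, round the plunger), 81 mm above the desk, 76 mm from the dial's axis: here the plunger slides. The cap top is 23 mm above it while the plunger rides on the rim, 17 to 20 mm when it has dropped into the notch, 10 mm when it is fully home (cap resting on the collar)
- mouse: black computer mouse, 111 x 62 x 38 mm, to the right of the box; bystander
- usb_stick: grey memory stick, 50 x 18 x 8 mm, to the left of the box; bystander
- ink_bottle: small ink bottle standing upright behind the box, 48 x 48 x 60 mm; bystander
- stamp_tin: flat ink-pad tin, 92 x 62 x 18 mm, to the left of the box; bystander

How it is judged:
On the way, in this order (a step that is already met when the one before it is completed fails the run):
1. the plunger has dropped into the notch (its cap 13 to 20.5 mm above the collar) (z of cap_top in the frame of collar_top between 0.013 and 0.0205 m), for 0.1 s.
2. the plunger is pressed home (z of cap_top in the frame of collar_top below 0.0115 m), for 0.1 s.
At the end, for the whole second after the job is handed in: the plunger is home in the notch: the cap top less than 11.5 mm above the collar top (10 mm is fully home), and the pointer tip stands within 30 mm of the collar's centre (z of cap_top in the frame of collar_top below 0.0115 m and horizontal distance between pointer_tip and collar_top below 0.03 m); the robot touches nothing.
It fails at once if the dial is turned the long way round (the pointer passes the point straight across from where it started) (distance of pointer_tip from where it was at the start of the episode above 0.1235 m).
It fails at once if the plunger is pushed harder than 25 N (contact force between any of the fingers, the arm and plunger above 25 N).
It fails at once if the mouse, memory stick, ink bottle or ink-pad tin is moved more than 20 mm (distance of any of mouse, usb_stick, ink_bottle, stamp_tin from where it was at the start of the episode above 0.02 m).
It also fails if it takes over 72 s, if anything falls off the work surface, if the arm or the gripper's body presses on something with over 40 N, if the wrist force passes 120 N, or if a joint passes its speed limit or range.

## Working session

There is one attempt and no reset: what is moved stays moved. The work goes in short steps, Python scripts to look and compute and a tool call to move; the robot and the scene stay as the last step left them, time stands still between calls to the robot, and variables do not carry over. Pictures are saved under pics/ and viewed, at most 10 in all, crops included, and the job is handed in when it is done.

Besides the shell and the picture viewer there is one more tool, called after "Request:" in YAML: its name, and indented under it one key for each argument. move_arm: Moves the arm, as the interface text tells. Its arguments: {"type":"object","properties":{"plan":{"type":"array","items":{"type":"array","items":{"type":"number"}}},"force":{"type":"number"}},"required":["plan"]}

```bash
mkdir -p pics
cat > h.py <<'E'
import numpy as np, cv2
from plant import *
def cam(n):
    c=read_camera(n); R=cv2.Rodrigues(np.array(c["rvec"],float))[0]; t=np.array(c["tvec"],float).ravel()
    v,u=np.mgrid[0:420,0:560]; z=c["z_map"].astype(float)
    P=np.stack([(u-c["cx"])/c["fx"]*z,(v-c["cy"])/c["fy"]*z,z],-1)
    W=(P-t)@R; W[z==0]=np.nan
    return c,W,R,t
def ray(c,R,t,u,v,h):
    d=R.T@np.array([(u-c["cx"])/c["fx"],(v-c["cy"])/c["fy"],1]); o=-R.T@t
    return o+d*(h-o[2])/d[2]
def save(c,n): cv2.imwrite("pics/"+n,c["frame"][:,:,::-1])
E
python3 - <<'E'
from h import *
s=read_state(); print(s["tool_pos"],s["orientation"],s["force"],tips_ahead)
ims=[]
for n in ("scene","side","wrist"):
    c,W,R,t=cam(n); print(n,-R.T@t, R[2]); ims.append(c["frame"]); np.savez("pics/%s0.npz"%n,W=W,f=c["frame"])
save({"frame":ims[0]},"a.png"); save({"frame":ims[2]},"b.png"); save({"frame":ims[1]},"c.png")
E
```

```text
[5.99453983e-01 5.49346496e-05 2.28572699e-01] [-2.22048493e+00 -2.22042228e+00  1.87733367e-03] [-0.64449602 -0.19155336  0.17933114] 0.011
scene [-0.07491461 -0.41019269  0.4933354 ] [ 0.75950374  0.48896125 -0.42903491]
side [0.43187678 0.63682904 0.65857146] [ 0.18773946 -0.73037292 -0.65674142]
wrist [0.6008096  0.08232298 0.38316541] [-0.00172883 -0.29136924 -0.9566091 ]
```

View pics/a.png

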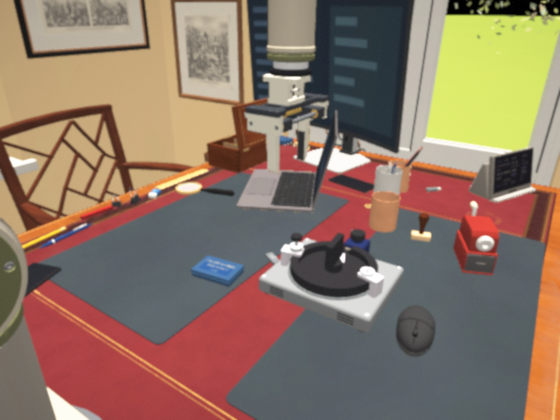

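View pics/b.png

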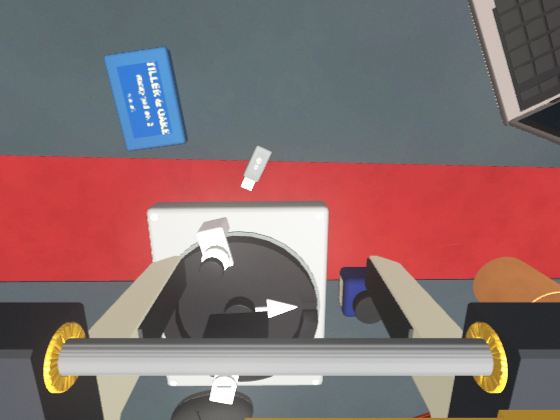

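The wrist view shows the dial at about (245,305) and the pointer tip near (298,307), pointing along +x. The black-capped lock is on the left arm, cap at (212,263) here and at (296,240) in the scene view; the right arm has the blank plug. Next I'll measure these from depth.

Run:
```python
from h import *
def circ(p):
    A=np.c_[2*p,np.ones(len(p))]; s=np.linalg.lstsq(A,(p**2).sum(1),rcond=None)[0]; return s[:2],np.sqrt(s[2]+s[0]**2+s[1]**2)
for n in ("scene","side","wrist"):
    d=np.load(f"pics/{n}0.npz"); W=d["W"]; f=d["f"].astype(int)
    near=(abs(W[...,0]-.62)<.2)&(abs(W[...,1])<.25)
    br=f.max(-1)
    def st(nm,m):
        p=W[m]
        if len(p)>4: print(n,nm,len(p),p.mean(0).round(4),p.min(0).round(3),p.max(0).round(3))
        return p
    m=near&(W[...,2]<.04)&(W[...,2]>.032)&(br>120)
    p=st("boxtop",m)
    if len(p)>50: print(cv2.minAreaRect(p[:,:2].astype(np.float32)*1000))
    m=near&(W[...,2]>.0985)&(W[...,2]<.113)&(br<110)
    k,l,s_,c_=cv2.connectedComponentsWithStats(m.astype(np.uint8))
    for i in range(1,k):
        if s_[i,4]>15:
            q=st("dark high %s"%c_[i].round(),l==i); print(cv2.minAreaRect(q[:,:2].astype(np.float32)*1000))
    m=near&(W[...,2]>.067)&(W[...,2]<.075)&(br>140)
    k,l,s_,c_=cv2.connectedComponentsWithStats(m.astype(np.uint8))
    for i in range(1,k):
        if s_[i,4]>15: st("arm %s"%c_[i].round(),l==i)
    m=near&(W[...,2]>.055)&(W[...,2]<.061)&(br<110)
    p=st("rim",m)
    m=near&(W[...,2]>.043)&(W[...,2]<.051)&(br>150)
    k,l,s_,c_=cv2.connectedComponentsWithStats(m.astype(np.uint8))
    for i in range(1,k):
        if s_[i,4]>15: st("pointer %s"%c_[i].round(),l==i)
```

```text
scene boxtop 2483 [ 0.5229 -0.1555  0.0358] [ 0.462 -0.242  0.032] [ 0.716 -0.016  0.04 ]
((589.4520874023438, -128.05410766601562), (252.0935821533203, 225.7945098876953), 1.2641494274139404)
scene dark high [296. 236.] 70 [ 0.5391 -0.0561  0.1023] [ 0.53  -0.066  0.099] [ 0.552 -0.045  0.105]
((540.1859130859375, -54.994300842285156), (21.35744285583496, 19.993865966796875), 65.09900665283203)
scene dark high [334. 243.] 169 [ 0.5512 -0.1317  0.1059] [ 0.528 -0.137  0.099] [ 0.587 -0.124  0.11 ]
((557.558349609375, -130.75469970703125), (13.551094055175781, 59.93544387817383), 89.20468139648438)
scene arm [290. 250.] 116 [ 0.5335 -0.0484  0.0706] [ 0.523 -0.07   0.067] [ 0.554 -0.025  0.075]
scene arm [371. 276.] 166 [ 0.5361 -0.2146  0.0706] [ 0.525 -0.232  0.067] [ 0.555 -0.189  0.075]
scene rim 1071 [ 0.5489 -0.1367  0.0579] [ 0.474 -0.21   0.055] [ 0.709 -0.052  0.061]
scene pointer [343. 257.] 39 [ 0.6042 -0.1301  0.0456] [ 0.59  -0.139  0.043] [ 0.622 -0.12   0.049]
scene pointer [284. 260.] 34 [ 0.5283 -0.038   0.047 ] [ 0.523 -0.043  0.044] [ 0.544 -0.03   0.051]
scene poin
[... 1655 characters left out ...]
, 1.916974425315857)
wrist arm [214. 240.] 606 [ 0.5425 -0.0388  0.0702] [ 0.526 -0.066  0.067] [ 0.56  -0.025  0.075]
wrist arm [218. 380.] 60 [ 0.5396 -0.1965  0.0736] [ 0.534 -0.203  0.069] [ 0.547 -0.19   0.075]
wrist arm [233. 379.] 64 [ 0.5557 -0.1963  0.0722] [ 0.548 -0.205  0.068] [ 0.56  -0.191  0.075]
wrist arm [222. 396.] 269 [ 0.5425 -0.2206  0.0709] [ 0.528 -0.234  0.068] [ 0.559 -0.203  0.075]
wrist rim 3077 [ 0.6019 -0.1013  0.0576] [ 0.481 -0.213  0.055] [ 0.711 -0.045  0.061]
wrist pointer [218. 223.] 73 [ 0.5432 -0.0292  0.047 ] [ 0.526 -0.038  0.043] [ 0.553 -0.025  0.051]
wrist pointer [275. 308.] 375 [ 0.6006 -0.1261  0.0459] [ 0.578 -0.139  0.043] [ 0.624 -0.116  0.051]
```

View pics/c.png

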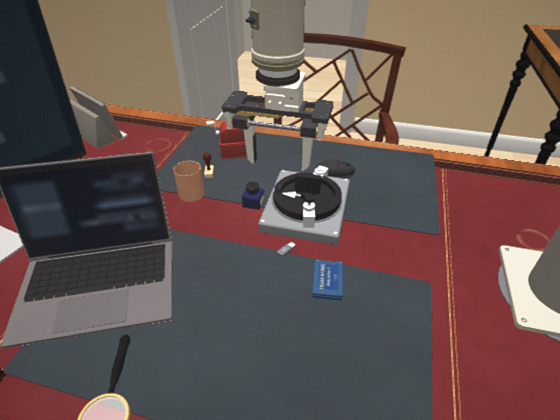

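Both views agree:
- The dial axis is at about (0.5615, -0.128) and the box yaw is about 0.
- The cap is at (0.5445, -0.0545), which is 75.5 mm out at 103°.
- The pointer is at about +1.5°.

The shorter way is counter-clockwise, about 101°. I'll move above the handle with the fingers closing across the bar.

Request:
move_arm:
  plan:
    - [0,0,0,-0.85,-0.26,0,45]
    - [0,0,0,-0.85,-0.26,0,45]
    - [0,0,0,-0.85,-0.26,0,45]
    - [0,0,0,-0.85,-0.26,0,45]
    - [0,0,0,-0.85,-0.25,0,45]
    - [0,0,0,-0.87,-0.25,0,45]
    - [0,0,1,0,0,0,45]
    - [0,0,1,0,0,0,45]
    - [0,0,1,0,0,0,45]
    - [0,0,1,0,0,0,45]
  force: 30

```text
t: 1.15
tool_pos: [0.5612, -0.1281, 0.2292]
orientation: [-2.638, -1.705, 0.001]
force: [-0.1, 0.7, -0.0]
opening: 0.0451
gripper_force: 0.0
```

Request:
move_arm:
  plan:
    - [0,0,1,0,0,0,45]
    - [0,0,1,0,0,0,45]
    - [0,0,1,0,0,0,45]
    - [0,0,1,0,0,0,45]
    - [0,0,1,0,0,0,45]
    - [0,0,1,0,0,0,45]
    - [0,0,1,0,0,0,45]
    - [0,0,1,0,0,0,45]
    - [0,0,1,0,0,0,45]
    - [0,0,1,0,0,0,45]

```text
t: 2.15
tool_pos: [0.5613, -0.1279, 0.2292]
orientation: [-3.137, -0.158, 0.001]
force: [-0.4, 0.3, 0.5]
opening: 0.0452
gripper_force: 0.0
```

Request:
move_arm:
  plan:
    - [0,0,0.75,0,0,0,45]
    - [0,0,0,0,0,0.8,45]
    - [0,0,0,0,0,0.8,45]
    - [0,0,0,0,0,0.8,45]
    - [0,0,0,0,0,0,45]
    - [0,0,0,0,0,0,45]
    - [0,0,0,0,0,0,45]
    - [0,0,0,0,0,0,45]
    - [0,0,0,0,0,0,45]
    - [0,0,0,0,0,0,45]

```text
t: 3.15
tool_pos: [0.5618, -0.1281, 0.1703]
orientation: [3.141, 0.041, 0.002]
force: [-0.3, 0.3, 0.0]
opening: 0.0452
gripper_force: 0.0
```

```bash
cat > look.py <<'E'
from h import *
import sys
s=read_state(); R0=cv2.Rodrigues(np.array(s["orientation"]))[0]
print("t",s["t"],"q",np.round(s["q"],3),s["tool_pos"],"yaw of tool y",np.degrees(np.arctan2(R0[1,1],R0[0,1])),s["force"],s["wrist_torque"])
c,W,R,t=cam("wrist"); save(c,sys.argv[1]); f=c["frame"].astype(int)
near=(abs(W[...,0]-.5615)<.1)&(abs(W[...,1]+.128)<.12); br=f.max(-1)
m=near&(W[...,2]>.0985)&(W[...,2]<.113)&(br<110)
k,l,s_,c_=cv2.connectedComponentsWithStats(m.astype(np.uint8))
for i in range(1,k):
    if s_[i,4]>30:
        q=W[l==i]; print(c_[i].round(),q.mean(0).round(4),cv2.minAreaRect(q[:,:2].astype(np.float32)*1000))
rd=np.hypot(W[...,0]-.5615,W[...,1]+.128)
m=near&(rd>.071)&(rd<.081); an=np.degrees(np.arctan2(W[...,1]+.128,W[...,0]-.5615))
for a in range(-180,180,2):
    z=W[...,2][m&(abs(an-a)<1)]
    if len(z)>3 and np.nanmedian(z)<.056: print("low rim",a,np.nanmedian(z).round(4),len(z))
E
python3 look.py d.png
```

```text
t 3.15 q [-0.313  0.1    1.63  -0.     1.411  1.232] [ 0.56183791 -0.12808581  0.17029371] yaw of tool y -88.50116628684945 [-3.29941452e-01  3.25379244e-01  8.63911072e-05] [ 0.09138546  0.13366062 -0.00436333]
[278. 234.] [ 0.5645 -0.1295  0.1079] ((562.3154296875, -129.62257385253906), (61.28490447998047, 13.988456726074219), 3.927532911300659)
[170. 256.] [ 0.5449 -0.0564  0.1028] ((545.0406494140625, -56.22816467285156), (19.942163467407227, 21.304859161376953), 10.087006568908691)
low rim -4 0.0534 53
low rim -2 0.0494 49
low rim 0 0.0436 51
low rim 2 0.0432 38
low rim 4 0.0433 47
low rim 6 0.0434 45
low rim 8 0.0496 54
low rim 10 0.0536 55
```

View pics/d.png

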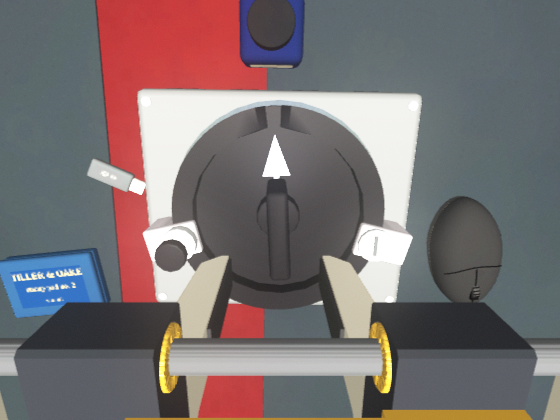

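The wrist view is clear. The bar runs from (280,280) to the pointer tip at (275,135). The notch shows on the rim near (270,115), at 3° by depth, so it needs about +100° to the lock at 103°. Next I'll lower the gripper and take hold of the bar.

Request:
move_arm:
  plan:
    - [0,0,-0.25,0,0.04,0,45]
    - [0,0,0,0,0,0.8,45]
    - [0,0,0,0,0,0.8,45]
    - [0,0,0,0,0,0.8,45]
    - [0,0,0,0,0,0.8,45]
    - [0,0,0,0,0,0,45]
    - [0,0,0,0,0,0,5]
    - [0,0,0,0,0,0,5]
    - [0,0,0,0,0,0,5]
    - [0,0,0,0,0,0,5]
  force: 40

```text
t: 4.2
tool_pos: [0.5623, -0.1292, 0.0908]
orientation: [3.14, 0.082, 0.003]
force: [0.3, 0.5, 0.3]
opening: 0.0177
gripper_force: 0.0
```

Request:
move_arm:
  plan:
    - [0,0,0,0,0,0,5]
    - [0,0,0,0,0,0,5]
    - [0,0,-0.5,0,0,0,5]
    - [0,0,-0.5,0,0,0,5]
    - [0,0,-0.5,0,0,0,5]
    - [0,0,-0.5,0,0,0,5]
    - [0,0,-0.5,0,0,0,5]
    - [0,0,-0.5,0,0,0,5]
    - [0,0,-0.5,0,0,0,5]
    - [0,0,-0.5,0,0,0,5]

```text
t: 5.2
tool_pos: [0.5621, -0.1294, 0.0906]
orientation: [3.053, 0.735, 0.002]
force: [-0.3, -2.3, 4.5]
opening: 0.014
gripper_force: 40.1
```

```bash
python3 look.py e.png
```

```text
t 5.2 q [-0.315  0.175  1.699 -0.     1.265  0.783] [ 0.56211062 -0.12943042  0.09064857] yaw of tool y -62.92164742241168 [-0.26231662 -2.29701484  4.54141422] [-0.30049805  0.21608185 -0.44643257]
[276. 284.] [ 0.5704 -0.1253  0.1077] ((567.668701171875, -126.31385040283203), (49.887062072753906, 16.442455291748047), 24.32845687866211)
[109. 260.] [ 0.5453 -0.0562  0.1026] ((544.802978515625, -55.900474548339844), (20.68148422241211, 21.434707641601562), 50.3994026184082)
low rim 18 0.0551 113
low rim 20 0.051 103
low rim 22 0.0441 97
low rim 24 0.0434 90
low rim 26 0.0432 94
low rim 28 0.0435 85
low rim 30 0.0466 100
low rim 32 0.0519 103
low rim 34 0.0558 111
```

The grip works: the notch moved to 26°, following the tool (tool yaw + 90° is 27.1°). I'll turn on to just short of the lock.

Request:
move_arm:
  plan:
    - [0,0,-0.9,0,0,0,5]
    - [0,0,-0.9,0,0,0,5]
    - [0,0,-0.9,0,0,0,5]
    - [0,0,-0.9,0,0,0,5]
    - [0,0,-0.9,0,0,0,5]
    - [0,0,-0.9,0,0,0,5]
    - [0,0,-0.9,0,0,0,5]
    - [0,0,-0.9,0,0,0,5]
    - [0,0,-0.9,0,0,0,5]
    - [0,0,-0.9,0,0,0,5]

```text
t: 6.25
tool_pos: [0.5613, -0.1288, 0.0906]
orientation: [-2.386, -2.043, 0.0]
force: [-5.9, -0.2, 9.6]
opening: 0.014
gripper_force: 40.2
```

```bash
python3 look.py f.png
```

```text
t 6.25 q [-0.315  0.175  1.7    0.     1.267 -0.16 ] [ 0.56125569 -0.12875936  0.09059666] yaw of tool y -8.851437687965392 [-5.8769988  -0.16493607  9.63787549] [ 0.09395682  1.16152039 -0.43593543]
[197. 151.] [ 0.5415 -0.0594  0.1027] ((543.8347778320312, -57.990875244140625), (16.48479461669922, 21.405139923095703), 80.92964172363281)
[275. 284.] [ 0.5636 -0.1202  0.1076] ((563.0596313476562, -122.95719909667969), (49.745750427246094, 16.525043487548828), 79.72900390625)
low rim 72 0.0558 113
low rim 74 0.0522 104
low rim 76 0.0478 100
low rim 78 0.0434 91
low rim 80 0.0435 85
low rim 82 0.0434 95
low rim 84 0.0437 102
low rim 86 0.0506 100
low rim 88 0.0544 112
```

Request:
move_arm:
  plan:
    - [0,0,-0.2,0,0,0,5]
    - [0,0,-0.2,0,0,0,5]
    - [0,0,-0.2,0,0,0,5]
    - [0,0,-0.2,0,0,0,5]
    - [0,0,-0.2,0,0,0,5]
    - [0,0,-0.2,0,0,0,5]
    - [0,0,-0.2,0,0,0,5]
    - [0,0,-0.2,0,0,0,5]
    - [0,0,0,0,0,0,5]
    - [0,0,0,0,0,0,5]

```text
t: 7.3
tool_pos: [0.561, -0.1288, 0.0906]
orientation: [-2.21, -2.231, 0.001]
force: [-6.1, 0.2, 10.4]
opening: 0.014
gripper_force: 40.0
```

```bash
python3 look.py g.png
```

```text
t 7.3 q [-0.315  0.175  1.7    0.     1.268 -0.324] [ 0.56103325 -0.12878467  0.09059712] yaw of tool y 0.5505627925501488 [-6.13940121  0.19322977 10.36617711] [ 0.14705364  1.23075284 -0.13290633]
[220. 145.] [ 0.5396 -0.0615  0.1027] ((539.8204345703125, -61.202789306640625), (7.536757469177246, 19.7103328704834), 52.16690444946289)
[275. 284.] [ 0.562  -0.1201  0.1076] ((562.052490234375, -122.98310852050781), (16.484800338745117, 50.00484085083008), 1.09248948097229)
low rim 84 0.0524 107
low rim 86 0.0477 99
low rim 88 0.0434 93
low rim 90 0.0434 84
low rim 92 0.0435 97
```

At tool yaw 0.55° the notch is at about 90°, so 13° remain. I'll creep from here, watching the torque and the cap height.

Request:
move_arm:
  plan:
    - [0,0,-0.15,0,0,0,5]
    - [0,0,-0.15,0,0,0,5]
    - [0,0,-0.15,0,0,0,5]
    - [0,0,-0.15,0,0,0,5]
    - [0,0,-0.15,0,0,0,5]
    - [0,0,-0.15,0,0,0,5]
    - [0,0,-0.15,0,0,0,5]
    - [0,0,-0.15,0,0,0,5]
    - [0,0,-0.15,0,0,0,5]
    - [0,0,0,0,0,0,5]

```text
t: 8.35
tool_pos: [0.5609, -0.1288, 0.0906]
orientation: [-2.046, -2.382, 0.001]
force: [-8.0, 0.1, 11.9]
opening: 0.0136
gripper_force: 40.0
```

```bash
cat > cap.py <<'E'
from h import *
s=read_state(); R0=cv2.Rodrigues(np.array(s["orientation"]))[0]
print("t",s["t"],"yaw",np.degrees(np.arctan2(R0[1,1],R0[0,1])).round(2),np.round(s["force"],1),"Tz",s["wrist_torque"][2].round(3),np.round(s["tool_pos"],4))
for n in ("scene","side","wrist"):
    c,W,R,t=cam(n); f=c["frame"].max(-1)
    m=(np.hypot(W[...,0]-.5445,W[...,1]+.055)<.013)&(W[...,2]>.083)&(W[...,2]<.112)&(f<110)
    z=W[m]
    if len(z)>5: print(n,len(z),"cap z top",np.percentile(z[:,2],[50,80,90]).round(4),z[z[:,2]>np.percentile(z[:,2],50)].mean(0).round(4))
E
python3 cap.py
```

```text
t 8.35 yaw 8.68 [-8.   0.1 11.9] Tz -0.2 [ 0.5609 -0.1288  0.0906]
scene 71 cap z top [0.0982 0.0991 0.0995] [ 0.5416 -0.0555  0.099 ]
side 70 cap z top [0.0971 0.0985 0.0989] [ 0.5433 -0.055   0.0983]
wrist 85 cap z top [0.0979 0.0984 0.0985] [ 0.5381 -0.0615  0.0984]
```

The cap has dropped from 102.7 to 98.4 mm, so the plunger is in the notch. I'll turn a little further to feel the far flank and centre it.

Request:
move_arm:
  plan:
    - [0,0,-0.1,0,0,0,5]
    - [0,0,-0.1,0,0,0,5]
    - [0,0,-0.1,0,0,0,5]
    - [0,0,-0.1,0,0,0,5]
    - [0,0,-0.1,0,0,0,5]
    - [0,0,0,0,0,0,5]
    - [0,0,0,0,0,0,5]
    - [0,0,0,0,0,0,5]
    - [0,0,0,0,0,0,5]
    - [0,0,0,0,0,0,5]

```text
t: 9.5
tool_pos: [0.5608, -0.1288, 0.0906]
orientation: [-1.984, -2.434, 0.001]
force: [-7.7, 0.0, 11.7]
opening: 0.0142
gripper_force: 40.0
```

```bash
python3 cap.py
```

```text
t 9.5 yaw 11.64 [-7.7  0.  11.7] Tz -0.197 [ 0.5608 -0.1288  0.0906]
scene 67 cap z top [0.0982 0.0991 0.0995] [ 0.5414 -0.0554  0.099 ]
side 68 cap z top [0.0968 0.098  0.0983] [ 0.5443 -0.0539  0.0979]
wrist 44 cap z top [0.0977 0.0984 0.0986] [ 0.5382 -0.0622  0.0983]
```

Request:
move_arm:
  plan:
    - [0,0,-0.1,0,0,0,5]
    - [0,0,-0.1,0,0,0,5]
    - [0,0,-0.1,0,0,0,5]
    - [0,0,0,0,0,0,5]
    - [0,0,0,0,0,0,5]
    - [0,0,0,0,0,0,5]
    - [0,0,0,0,0,0,5]
    - [0,0,0,0,0,0,5]
    - [0,0,0,0,0,0,5]
    - [0,0,0,0,0,0,5]

```text
t: 10.65
tool_pos: [0.5608, -0.1288, 0.0906]
orientation: [-1.945, -2.465, 0.001]
force: [-7.7, 0.6, 11.0]
opening: 0.0139
gripper_force: 40.0
```

```bash
python3 cap.py
```

```text
t 10.65 yaw 13.44 [-7.7  0.6 11. ] Tz -0.125 [ 0.5608 -0.1288  0.0906]
scene 74 cap z top [0.0981 0.0991 0.0994] [ 0.5406 -0.0545  0.099 ]
side 67 cap z top [0.0969 0.0978 0.0988] [ 0.5439 -0.0544  0.098 ]
wrist 68 cap z top [0.0981 0.0985 0.0986] [ 0.5399 -0.0628  0.0985]
```

The cap stays down and the torque is low near the geometric centre (tool yaw 13.4°), so it is aligned. I'll release, rise, close the fingers and go over the cap.

Request:
move_arm:
  plan:
    - [0,0,0,0,0,0,45]
    - [0,0,0,0,0,0,45]
    - [0,0,0,0,0,0,45]
    - [0,0,0,0,0,0,45]
    - [0,0,0,0,0,-0.6,45]
    - [0,0,0,0,0,-0.8,45]
    - [0,0,0,0,0,-0.8,45]
    - [0,0,0,0,0,-0.8,45]
    - [0,0,0,0,0,0,0]
    - [0,0,0,0,0,0,0]
  force: 20

```text
t: 11.8
tool_pos: [0.562, -0.1291, 0.1654]
orientation: [1.944, 2.466, 0.001]
force: [-1.0, -0.1, 0.6]
opening: 0.0331
gripper_force: 0.0
```

```bash
python3 cap.py; python3 look.py h.png
```

```text
t 11.8 yaw 13.5 [-1.  -0.1  0.6] Tz -0.028 [ 0.562  -0.1291  0.1654]
scene 67 cap z top [0.0983 0.0991 0.0996] [ 0.5409 -0.0558  0.0992]
side 69 cap z top [0.0968 0.0979 0.0985] [ 0.5432 -0.0528  0.0978]
wrist 32 cap z top [0.0978 0.0984 0.0986] [ 0.5388 -0.0573  0.0983]
t 11.95 q [-0.315  0.106  1.637  0.     1.401 -0.55 ] [ 0.56070355 -0.12870483  0.1632061 ] yaw of tool y 13.497032002234445 [-0.24600829 -0.85841923 -0.33157338] [-0.00080456  0.0083825   0.04616125]
[275. 238.] [ 0.5615 -0.1266  0.1078] ((562.178466796875, -128.85935974121094), (13.755489349365234, 61.54309844970703), 13.207756996154785)
```

View pics/h.png

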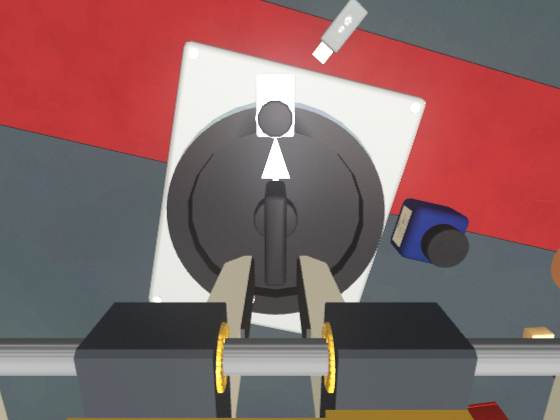

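The view shows the pointer tip at (275,140) lined up with the cap at (275,118), with the cap still dropped. I'll move over the cap with the fingers closed.

Request:
move_arm:
  plan:
    - [0,0,0,0.76,0.02,0,0]
    - [0,0,0,0.76,0,0,0]
    - [0,0,0,0.76,0,0,0]
    - [0,0,0,0.74,0,0,0]
    - [0,0,0,0,0,0,0]
    - [0,0,0,0,0,0.6,0]
    - [0,0,0,0,0,0.6,0]
    - [0,0,0,0,0,0.3,0]
    - [0,0,0,0,0,0,0]
    - [0,0,0,0,0,0,0]

```text
t: 13.0
tool_pos: [0.5441, -0.0558, 0.1265]
orientation: [-1.945, -2.466, 0.001]
force: [-0.1, -1.0, -0.1]
opening: 0.0006
gripper_force: 0.0
```

```bash
python3 cap.py; python3 look.py i.png
```

```text
t 13.0 yaw 13.46 [-0.1 -1.  -0.1] Tz 0.03 [ 0.5441 -0.0558  0.1265]
scene 68 cap z top [0.0982 0.0992 0.0993] [ 0.5415 -0.0548  0.099 ]
side 68 cap z top [0.0967 0.0979 0.0985] [ 0.5436 -0.0545  0.0979]
wrist 244 cap z top [0.0969 0.098  0.0986] [ 0.5408 -0.0516  0.098 ]
t 13.15 q [-0.196  0.061  1.752 -0.     1.328 -0.431] [ 0.54487358 -0.0557567   0.12775533] yaw of tool y 13.480259071666179 [-0.09947188  1.09821266  0.05241642] [-0.03931603  0.00979791 -0.00480283]
[275. 396.] [ 0.5663 -0.1399  0.1082] ((567.0439453125, -139.74972534179688), (6.6153178215026855, 31.54989242553711), 11.20138168334961)
```

View pics/i.png

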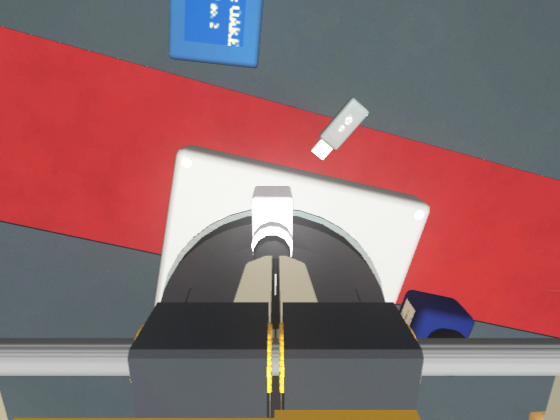

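The closed fingertips at (273,262) are over the cap. I'll press down in small steps, watching the force.

Request:
move_arm:
  plan:
    - [0,0,0,0,0,0.2,0]
    - [0,0,0,0,0,0.2,0]
    - [0,0,0,0,0,0.12,0]
    - [0,0,0,0,0,0.04,0]
    - [0,0,0,0,0,0.04,0]
    - [0,0,0,0,0,0.04,0]
    - [0,0,0,0,0,0.04,0]
    - [0,0,0,0,0,0.04,0]
    - [0,0,0,0,0,0,0]
    - [0,0,0,0,0,0,0]

```text
t: 14.2
tool_pos: [0.5444, -0.0555, 0.1092]
orientation: [1.945, 2.467, 0.0]
force: [-0.0, -0.5, -0.7]
opening: 0.0003
gripper_force: 0.0
```

```bash
python3 cap.py
```

```text
t 14.2 yaw 13.5 [-0.  -0.5 -0.7] Tz -0.022 [ 0.5444 -0.0555  0.1092]
scene 30 cap z top [0.0947 0.0968 0.097 ] [ 0.5355 -0.0567  0.0964]
side 37 cap z top [0.0947 0.0993 0.1069] [ 0.5428 -0.0479  0.1007]
wrist 239 cap z top [0.095  0.1049 0.1092] [ 0.543  -0.0469  0.1025]
```

Request:
move_arm:
  plan:
    - [0,0,0,0,0,0.04,0]
    - [0,0,0,0,0,0.04,0]
    - [0,0,0,0,0,0,0]
    - [0,0,0,0,0,0,0]
    - [0,0,0,0,0,0,0]
    - [0,0,0,0,0,0,0]
    - [0,0,0,0,0,0,0]
    - [0,0,0,0,0,0,0]
    - [0,0,0,0,0,0,0]
    - [0,0,0,0,0,0,0]

```text
t: 15.35
tool_pos: [0.5444, -0.0554, 0.1071]
orientation: [-1.945, -2.467, -0.0]
force: [-0.3, 0.6, 1.0]
opening: 0.0007
gripper_force: 0.0
```

```bash
python3 cap.py
```

```text
t 15.35 yaw 13.5 [-0.3  0.6  1. ] Tz -0.034 [ 0.5444 -0.0554  0.1071]
scene 36 cap z top [0.0923 0.0947 0.0954] [ 0.5357 -0.0572  0.0945]
side 37 cap z top [0.0927 0.0981 0.1049] [ 0.5422 -0.047   0.0997]
wrist 280 cap z top [0.0938 0.1079 0.1104] [ 0.5438 -0.048   0.1043]
```

Request:
move_arm:
  plan:
    - [0,0,0,0,0,0.04,0]
    - [0,0,0,0,0,0,0]
    - [0,0,0,0,0,0.04,0]
    - [0,0,0,0,0,0,0]
    - [0,0,0,0,0,0.02,0]
    - [0,0,0,0,0,0,0]
    - [0,0,0,0,0,0,0]
    - [0,0,0,0,0,0,0]
    - [0,0,0,0,0,0,0]
    - [0,0,0,0,0,0,0]

```text
t: 16.5
tool_pos: [0.5444, -0.0554, 0.1046]
orientation: [-1.945, -2.467, 0.0]
force: [0.4, 0.5, -0.3]
opening: -0.0
gripper_force: 0.1
```

Request:
move_arm:
  plan:
    - [0,0,0,0,0,0.02,0]
    - [0,0,0,0,0,0,0]
    - [0,0,0,0,0,0.02,0]
    - [0,0,0,0,0,0,0]
    - [0,0,0,0,0,0,0]
    - [0,0,0,0,0,0,0]
    - [0,0,0,0,0,0,0]
    - [0,0,0,0,0,0,0]
    - [0,0,0,0,0,0,0]
    - [0,0,0,0,0,0,0]

```text
t: 17.5
tool_pos: [0.5444, -0.0554, 0.1036]
orientation: [-1.945, -2.467, 0.0]
force: [1.0, -0.1, 1.7]
opening: 0.0006
gripper_force: 0.3
```

```bash
python3 cap.py
```

```text
t 17.5 yaw 13.5 [ 1.  -0.1  1.7] Tz 0.024 [ 0.5444 -0.0554  0.1036]
scene 31 cap z top [0.0895 0.0916 0.092 ] [ 0.5354 -0.0572  0.0911]
side 37 cap z top [0.0913 0.0998 0.1065] [ 0.5436 -0.0473  0.0999]
wrist 302 cap z top [0.0909 0.106  0.1076] [ 0.5438 -0.0482  0.1024]
```

Request:
move_arm:
  plan:
    - [0,0,0,0,0,0.02,0]
    - [0,0,0,0,0,0,0]
    - [0,0,0,0,0,0.02,0]
    - [0,0,0,0,0,0,0]
    - [0,0,0,0,0,0,0]
    - [0,0,0,0,0,0,0]
    - [0,0,0,0,0,0,0]
    - [0,0,0,0,0,0,0]
    - [0,0,0,0,0,0,0]
    - [0,0,0,0,0,0,0]

```text
t: 18.65
tool_pos: [0.5444, -0.0555, 0.1026]
orientation: [-1.945, -2.467, 0.0]
force: [0.2, -0.0, 1.4]
opening: 0.0004
gripper_force: 0.4
```

Request:
move_arm:
  plan:
    - [0,0,0,0,0,0.02,0]
    - [0,0,0,0,0,0,0]
    - [0,0,0,0,0,0,0]
    - [0,0,0,0,0,0,0]
    - [0,0,0,0,0,0,0]
    - [0,0,0,0,0,0,0]
    - [0,0,0,0,0,0,0]
    - [0,0,0,0,0,0,0]
    - [0,0,0,0,0,0,0]
    - [0,0,0,0,0,0,0]

```text
t: 19.65
tool_pos: [0.5445, -0.0555, 0.1023]
orientation: [1.945, 2.467, 0.0]
force: [-1.8, -0.3, 4.6]
opening: -0.0
gripper_force: 2.6
```

Request:
move_arm:
  plan:
    - [0,0,0,0,0,0.01,0]
    - [0,0,0,0,0,0,0]
    - [0,0,0,0,0,0,0]
    - [0,0,0,0,0,0,0]
    - [0,0,0,0,0,0,0]
    - [0,0,0,0,0,0,0]
    - [0,0,0,0,0,0,0]
    - [0,0,0,0,0,0,0]
    - [0,0,0,0,0,0,0]
    - [0,0,0,0,0,0,0]

```text
t: 20.65
tool_pos: [0.5445, -0.0555, 0.1023]
orientation: [1.945, 2.467, 0.0]
force: [-3.1, 1.1, 7.2]
opening: 0.0006
gripper_force: 3.4
```

Request:
move_arm:
  plan:
    - [0,0,0,0,0,0.01,0]
    - [0,0,0,0,0,0,0]
    - [0,0,0,0,0,0,0]
    - [0,0,0,0,0,0,0]
    - [0,0,0,0,0,0,0]
    - [0,0,0,0,0,0,0]
    - [0,0,0,0,0,0,0]
    - [0,0,0,0,0,0,0]
    - [0,0,0,0,0,0,0]
    - [0,0,0,0,0,0,0]

```text
t: 21.65
tool_pos: [0.5445, -0.0555, 0.1022]
orientation: [1.945, 2.467, 0.0]
force: [-3.7, -0.2, 9.0]
opening: 0.0004
gripper_force: 4.3
```

```bash
python3 cap.py
```

```text
t 21.65 yaw 13.5 [-3.7 -0.2  9. ] Tz -0.041 [ 0.5445 -0.0555  0.1022]
scene 31 cap z top [0.0875 0.0901 0.0904] [ 0.5351 -0.0571  0.0897]
side 38 cap z top [0.0892 0.0996 0.1069] [ 0.5426 -0.0476  0.0991]
wrist 300 cap z top [0.0902 0.1053 0.107 ] [ 0.544  -0.0482  0.1021]
```

The fingertips are at 91.2 mm and the stop feels stiff, with home at 91 mm. I'll go a bit firmer, to about 15 N, to get past any wedging.

Request:
move_arm:
  plan:
    - [0,0,0,0,0,0.01,0]
    - [0,0,0,0,0,0,0]
    - [0,0,0,0,0,0.01,0]
    - [0,0,0,0,0,0,0]
    - [0,0,0,0,0,0.01,0]
    - [0,0,0,0,0,0,0]
    - [0,0,0,0,0,0,0]
    - [0,0,0,0,0,0,0]
    - [0,0,0,0,0,0,0]
    - [0,0,0,0,0,0,0]

```text
t: 22.8
tool_pos: [0.5446, -0.0555, 0.1022]
orientation: [1.945, 2.467, 0.0]
force: [-5.8, 1.4, 13.5]
opening: 0.0004
gripper_force: 6.9
```

Request:
move_arm:
  plan:
    - [0,0,0,0,0,-0.1,0]
    - [0,0,0,0,0,-0.8,0]
    - [0,0,0,0,0,-0.8,0]
    - [0,0,0,0,0,-0.8,0]
    - [0,0,0,0,0,-0.8,0]
    - [0,0,0,-0.8,0,0,0]
    - [0,0,0,-0.8,0,0,0]
    - [0,0,0,-0.8,0,0,0]
    - [0,0,0,0,0,0,0]
    - [0,0,0,0,0,0,0]

```text
t: 23.8
tool_pos: [0.5581, -0.1138, 0.1827]
orientation: [-1.945, -2.465, 0.0]
force: [0.3, 0.7, -0.4]
opening: 0.0006
gripper_force: 0.0
```

```bash
python3 cap.py; python3 look.py j.png
```

```text
t 23.8 yaw 13.44 [ 0.3  0.7 -0.4] Tz -0.008 [ 0.5581 -0.1138  0.1827]
scene 66 cap z top [0.0905 0.0911 0.0916] [ 0.5409 -0.055   0.0911]
side 60 cap z top [0.0892 0.0903 0.0909] [ 0.544  -0.0535  0.0902]
wrist 21 cap z top [0.09   0.0906 0.091 ] [ 0.5387 -0.0557  0.0907]
t 23.95 q [-0.29   0.075  1.633  0.     1.434 -0.526] [ 0.55817019 -0.11299756  0.18307523] yaw of tool y 13.535531108420393 [-0.95791616  0.61284467 -0.35939837] [ 0.03072469 -0.01277835  0.06257162]
[274. 232.] [ 0.5584 -0.1138  0.1075] ((558.8723754882812, -115.68597412109375), (13.497676849365234, 34.83539962768555), 13.439306259155273)
```

View pics/j.png

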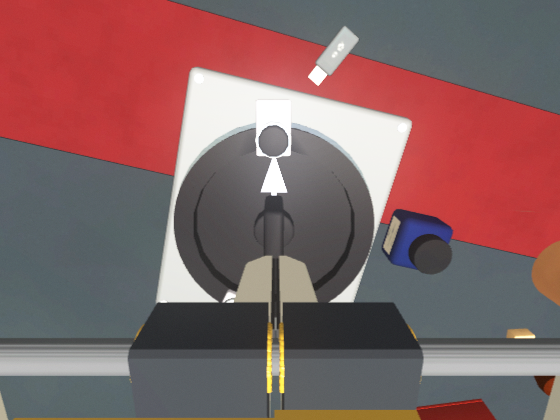

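The cap is at 91 mm, seated on the collar and staying there. The pointer at (274,160) lines up with the lock at (274,140), and the arm is clear.

```bash
python3 -c "
from plant import close_job; print(close_job())"
```

```text
the job is handed in; nothing more can be done
None
```

I turned the dial about 100° counter-clockwise (the shorter way) until the plunger dropped into the notch, then pressed it home with about 13.5 N at most at the readings between steps; the cap measured about 91 mm above the desk, fully home, the gripper is clear, the bystanders were never approached, and the job is handed in, with no verdict returned.

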